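Swap which drop-front closet case stands open

ROBOT

A 6-joint arm with a two-finger parallel gripper is mounted at the origin on the work surface. World frame = base frame: x ahead of the robot, y to its left, z up, the work surface at z = 0. Lengths are in mm, angles in rad, forces in N, time in s.
With the tool pointing down it reaches from about 425 to 1125 mm from the base axis. Payload 14.9 kg.
Tool frame: the origin (TCP) lies midway between the tips of the shut fingers; the grasp point (between the pads) lies 19 mm behind it; z points along the fingers, y is the line along which they close (so a half turn about z gives the same grasp; the last joint's range is limited). The gripper opens to 91 mm and grips with 3 to 60 N. Pads are 32 mm wide; open, the fingers measure 118 mm over their backs; the gripper's body (76 mm by 178 mm) begins 60 mm behind the grasp point.
Start: joints at [1.29, 0.379, 1.734, -0, 1.028, -0.033], TCP at [171.697, 678.63, 213.932] pointing down, gripper open.
Joint ranges: [-2.77, 2.77], [-0.74, 2.19], [0, 2.66], [-1.06, 4.2], [0.31, 2.87], [-3.08, 3.08]. Speed limits (rad/s): [1.89, 1.89, 2.39, 3.14, 3.14, 3.14].

INTERFACE

Orientations are given as a unit quaternion [w, x, y, z].
In Python, from station import sense, camera, camera_info, finish_job gives the robot as it stands.
- The arm moves only by the shell command python3 -m crank 'ROWS' [FORCE]. ROWS is JSON, a list of rows, each a list of 3 entries, a list of its own where there are three numbers: the shift along the tool's x, y, z in m, then the turn about the tool's z in rad, then the gripper's target within -1 to 1 (shut at 1, half-way at 0, fully open at -1). In form: [[[tx, ty, tz], roll, jaw], ...]. A call has 1 to 12 rows; each row is the pose to reach, as a shift and turn from the pose commanded when the call began, along the tool's axes at that moment; what a row does not reach only later rows make up. A row lasts 1/10 s, in which the tool goes at most 50 mm and 8.59 degrees, less where a joint would pass 70% of its speed; a pose out of reach is approached as far as the arm can. A call with a gripper value outside its range is refused whole. The fingers move at their own pace and stop on an object; FORCE is the grip in N (left out, the last holds). Time passes only in rows, so rows that repeat a pose let the fingers close. It gives the time, the measured TCP pose, the force, the opening and the grip force at its end, in the units of the state.
- sense(): the state, without advancing time (a new reading comes with each control period).
- camera(name): name is "side" or "top"; returns the picture (480x640x3 uint8, red, green, blue); there is no depth.
- camera_info(name): a dict with "K" (3x3 intrinsics, pixels), "xyz" and "orientation" of the camera in the world. Camera axes: x right, y down, z forward; pixel columns grow to the right and rows downward; lengths in mm; the calibration is good to about 2 mm. A picture is of the moment at which its call begins. camera_info takes no time and is no camera call.
- finish_job(): hands the job in; it is judged then, once.
The state is a dict: "time_s": time; "joint_positions": joint angles; "joint_velocities": joint speeds; "joint_torque": joint torques, N m; "position": TCP position; "ee_rot": TCP orientation; "force": force on the tool from outside, world axes, zero at the start; "moment": the same for the moment, N m; "opening": finger opening in mm; "grasp_force": force on a finger pad.
Only numpy, scipy, OpenCV 4.12 (cv2) and the standard library are available. Lean on these libraries where they do the work, as an engineer would, in place of code of your own. Each camera call takes 0.05 s, during which the arm holds its last target. There are 200 camera calls.

TASK

First push the lowered front flap of the case under the steel ring back up until it is fully shut. Then pull the flap of the case under the glass bead down to half-way (45 degrees) so that it holds there on its stiff hinge, and let go. Leave the ring, the bead and everything else on the shelf where they are.

Things in the scene. Friction and masses are not known exactly. Their poses are not given: they have to be found in the camera images.
- ring_case: Fixed grey plastic case, 140 deep (x) x 200 wide (y) x 104 mm high, under the acrylic tier that carries the steel ring. Origin: centre of its underside; +x to its back, -x to its open front (towards the robot), y its width, z up; yawed up to 0.2 rad. Its front is closed by a bottom-hinged flap; hinge axis along y at x = -74, z = 20 mm.
- ring_tier (a point): Middle of the front edge, top face, of the frosted acrylic tier over this case: a plate 6 mm thick, 222 mm wide (y), reaching 162 mm back (+x), top 181 mm above the shelf. Axes as the case's. It roofs the shut flap (mid-plane 3 mm behind this edge), so reach the tongue from in front with a tilted tool. Side panels 6 mm thick stand at y = +-108 mm, from 17 mm behind this edge.
- ring_tongue (a point): Grip point on the flap's tongue, 111 mm from the hinge axis, in the flap's mid-plane. The tongue, mid-width, is a steel strip 18 mm wide (along the hinge), 8 mm thick, continuing the flap's plane from its free edge (85 mm from the hinge axis) to 125 mm. Axes: y along the hinge, z from hinge to tongue tip.
- ring_flap (a joint): Angle of the flap of the steel ring's case: 0 = upright, shut; grows as its top comes forward (case -x) and down; stop at 1.3 rad; half-way is 0.785 (45 degrees). Flap 182 wide x 85 high x 8 mm. The friction hinge stays at any angle; moving it takes 2 to 3 N at the tongue. Starts lowered, at 0.7 to 1.2 rad.
- bead_case: Fixed grey plastic case, 140 deep (x) x 200 wide (y) x 104 mm high, under the acrylic tier that carries the glass bead. Origin: centre of its underside; +x to its back, -x to its open front (towards the robot), y its width, z up; yawed up to 0.2 rad. Its front is closed by a bottom-hinged flap; hinge axis along y at x = -74, z = 20 mm.
- bead_tier (a point): Middle of the front edge, top face, of the frosted acrylic tier over this case: a plate 6 mm thick, 222 mm wide (y), reaching 162 mm back (+x), top 181 mm above the shelf. Axes as the case's. It roofs the shut flap (mid-plane 3 mm behind this edge), so reach the tongue from in front with a tilted tool. Side panels 6 mm thick stand at y = +-108 mm, from 17 mm behind this edge.
- bead_tongue (a point): Grip point on the flap's tongue, 111 mm from the hinge axis, in the flap's mid-plane. The tongue, mid-width, is a steel strip 18 mm wide (along the hinge), 8 mm thick, continuing the flap's plane from its free edge (85 mm from the hinge axis) to 125 mm. Axes: y along the hinge, z from hinge to tongue tip.
- bead_flap (a joint): Angle of the flap of the glass bead's case: 0 = upright, shut; grows as its top comes forward (case -x) and down; stop at 1.3 rad; half-way is 0.785 (45 degrees). Flap 182 wide x 85 high x 8 mm. The friction hinge stays at any angle; moving it takes 2 to 3 N at the tongue. Starts shut.
- ring_mid (a point): Centre of the plain steel ring, 42 mm across, 30 mm bore, 10 mm thick, lying loose on its tier's plate.
- bead_center (a point): Centre of the glass bead, a ball 28 mm across, loose in a small wire ring on its tier's plate.
- vase: Bystander: black ceramic vase, 100 mm across, 180 mm high, upright. Origin: centre of its underside.
- comb: Bystander: bamboo comb lying flat, 150 mm long along its y, 42 mm wide (from x = -8 to 34 mm), 7 mm thick. Origin: under the middle of its spine.
- flashlight: Bystander: chrome flashlight lying along its x from -55 to 102 mm, 36 mm thick. Origin on the shelf below its barrel.
- latchcase: Bystander: white plastic storage case with two lever latches, 144 x 104 x 69 mm high. Origin: centre of its underside.
- scent: Bystander: amber glass scent bottle, 40 mm across, 85 mm high, upright. Origin: centre of its underside.
- creamjar: Bystander: white jar, 60 mm across, 45 mm high. Origin: centre of its underside.
- hairbrush: Bystander: flat clothes brush with a wooden handle, lying along its x, under 300 mm long. Origin: underside.

How it is judged (in metres and radians):
On the way, in this order (a step that is already met when the one before it is completed fails the run):
1. the ring case's flap is shut while the bead case's flap is still shut (value of joint ring_flap below 0.06 rad and value of joint bead_flap below 0.2 rad), for 0.2 s.
2. the bead case's flap stands half-way down, the ring case's still shut (value of joint bead_flap between 0.585 and 0.985 rad and value of joint ring_flap below 0.06 rad), for 0.2 s.
At the end, for the whole second after the job is handed in: The ring case's flap is shut (under 0.06 rad); the bead case's flap stands still by itself at 0.785 +/- 0.2 rad; both are released; ring and bead lie within 25 mm of where they were and the bystanders have not been moved more than 30 mm (all of step 2 and velocity of joint ring_flap between -0.05 and 0.05 rad/s and velocity of joint bead_flap between -0.05 and 0.05 rad/s and distance of each of ring_mid, bead_center from where it was at the start of the episode below 0.025 m); the robot touches nothing.
It fails at once if the ring or the bead is moved more than 25 mm (distance of any of ring_mid, bead_center from where it was at the start of the episode above 0.025 m).
It fails at once if a bystander is moved more than 30 mm or the vase or scent bottle is tipped (distance of any of vase, comb, flashlight, latchcase, scent, creamjar, hairbrush from where it was at the start of the episode above 0.03 m or angle between any of vase, scent's own z axis and vertical above 0.4 rad).
It also fails if it takes over 58 s, if anything falls off the work surface, if the arm or the gripper's body presses on something with over 40 N, if the wrist force passes 120 N, or if a joint passes its speed limit or range.

## Working session

There is one attempt and no reset: what is moved stays moved. The work goes in short steps, Python scripts to look and compute and a shell command to move; the robot and the scene stay as the last step left them, time stands still between calls to the robot, and variables do not carry over. Pictures are saved under pics/ and viewed, at most 10 in all, crops included, and the job is handed in when it is done.

```bash
ls; mkdir -p pics
python3 - <<'E'
from station import *
import cv2
for n in("side","top"):
    cv2.imwrite(f"pics/{n}0.png",camera(n)[:,:,::-1]); i=camera_info(n); print(n,i)
s=sense(); print({k:s[k] for k in("time_s","position","ee_rot","force","opening")})
E
```

```text
pics
side {'K': array([[487.12197022,   0.        , 317.16966215],
       [  0.        , 487.12197022, 245.10757305],
       [  0.        ,   0.        ,   1.        ]]), 'xyz': array([ 325.3550758 , -238.00902721, 1161.66131487]), 'orientation': array([-0.14990256,  0.94440463, -0.28871161,  0.04769409])}
top {'K': array([[496.28009514,   0.        , 322.61029919],
       [  0.        , 496.28009514, 236.21870179],
       [  0.        ,   0.        ,   1.        ]]), 'xyz': array([ 435.84123058,   24.11608052, 1529.69489822]), 'orientation': array([ 0.0321427 , -0.7030008 ,  0.71004419, -0.02437135])}
{'time_s': 0.1, 'position': array([171.593146  , 678.26459686, 213.34983404]), 'ee_rot': array([-6.53084112e-05,  1.23570205e-01,  9.92335699e-01, -5.10610155e-04]), 'force': array([0.80309703, 0.00415788, 0.1096582 ]), 'opening': 91.29207444901567}
```

View pics/side0.png

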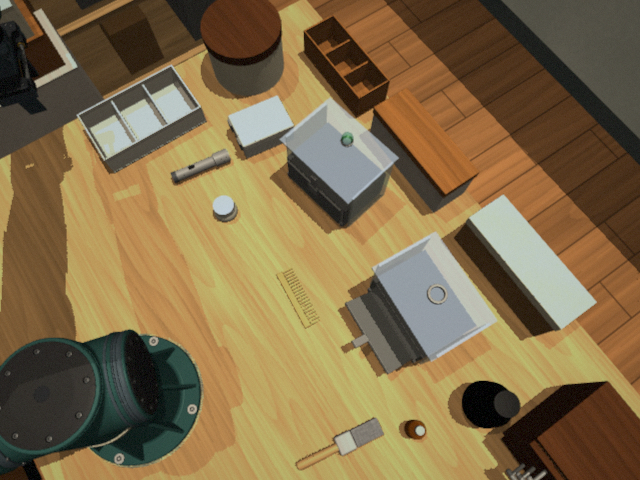

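View pics/top0.png

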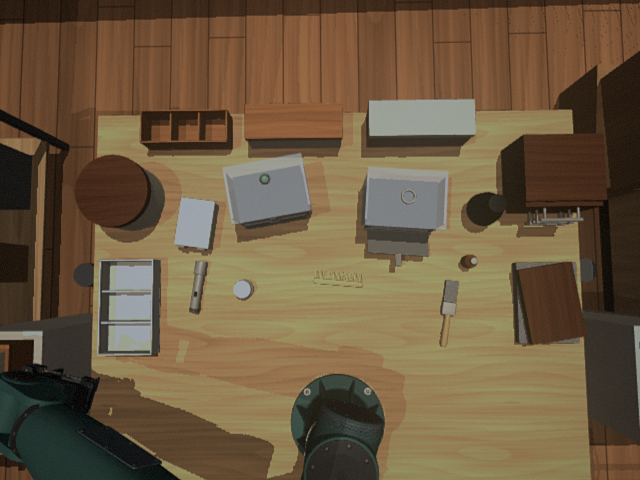

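The side view shows the ring case around (430,300), with its lowered flap and the tongue near (352,345), and the bead case around (340,165). In the top view the ring's tongue is near (398,262) and the bead case around (268,190). I'll enlarge both.

```bash
python3 - <<'E'
import cv2,numpy as np
s=cv2.imread("pics/side0.png");t=cv2.imread("pics/top0.png")
def c(im,x,y,w,h,f):return cv2.resize(im[y:y+h,x:x+w],None,fx=f,fy=f,interpolation=cv2.INTER_CUBIC)
a=np.hstack([c(s,335,225,160,150,2.5),c(s,270,90,160,150,2.5)])
b=np.hstack([c(t,350,155,114,64*0+114,3.5)[:399,:399],c(t,212,140,114,114,3.5)[:399,:399]])
cv2.imwrite("pics/c1.png",cv2.convertScaleAbs(c(s,335,225,160,150,5)[:600],alpha=1.5,beta=20)[:,:800][:600])
cv2.imwrite("pics/c2.png",cv2.convertScaleAbs(np.hstack([c(t,350,155,100,120,4),c(t,212,140,100,120,4)]),alpha=1.5,beta=20))
E
python3 -c "
import cv2;a=cv2.imread('pics/c1.png');print(a.shape);"
```

```text
(600, 800, 3)
```

View pics/c1.png

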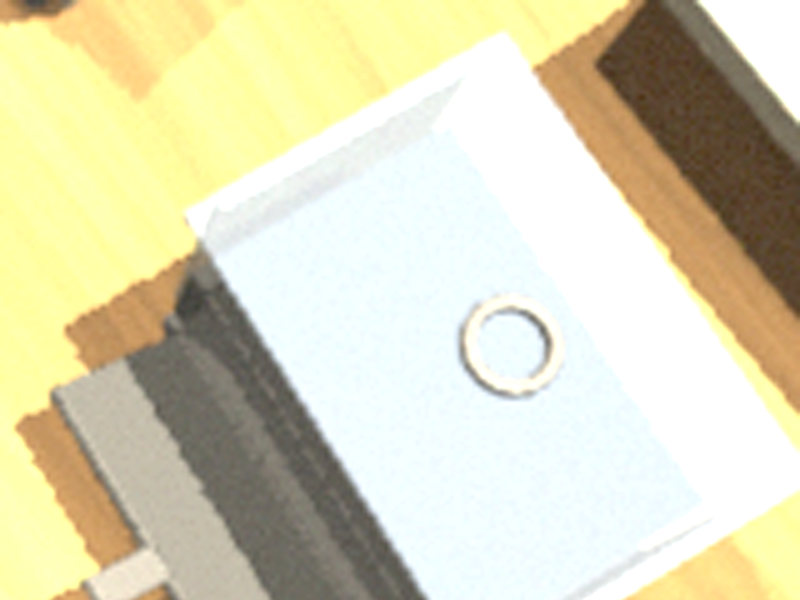

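View pics/c2.png

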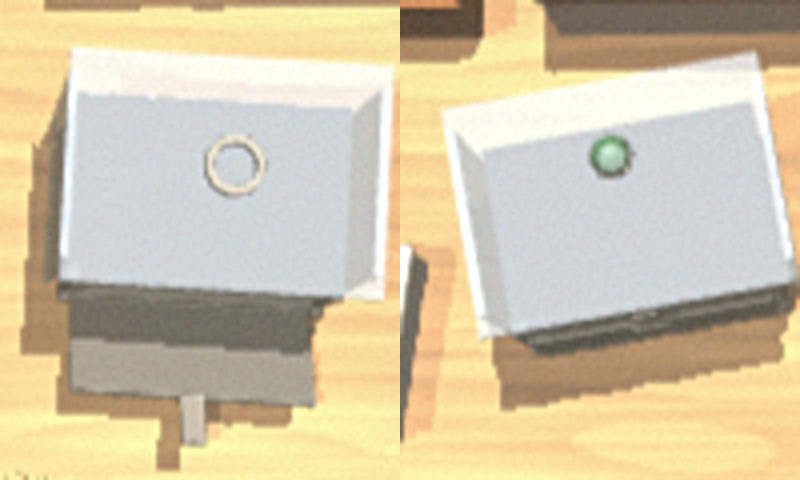

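Run:
```python
import cv2,numpy as np
s=cv2.imread("pics/side0.png")
def c(im,x,y,w,h,f):return cv2.resize(im[y:y+h,x:x+w],None,fx=f,fy=f,interpolation=cv2.INTER_CUBIC)
cv2.imwrite("pics/c3.png",np.hstack([c(s,335,270,80,120,5),cv2.convertScaleAbs(c(s,275,95,80,120,5),alpha=1.7,beta=25)]))
cv2.imwrite("pics/c4.png",cv2.convertScaleAbs(np.hstack([c(s,330,120,80,120,5),c(s,415,270,80,120,5)]),alpha=1.5,beta=25))
```

```text
(no output)
```

View pics/c3.png

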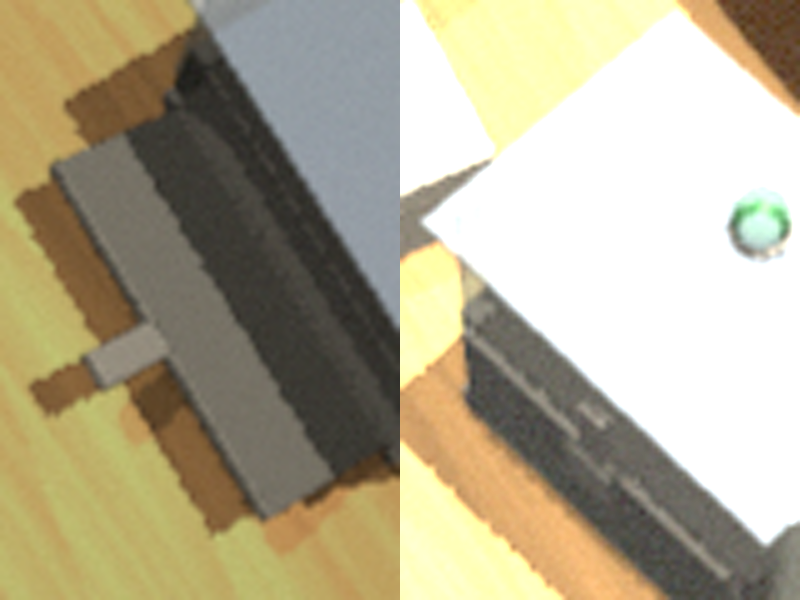

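View pics/c4.png

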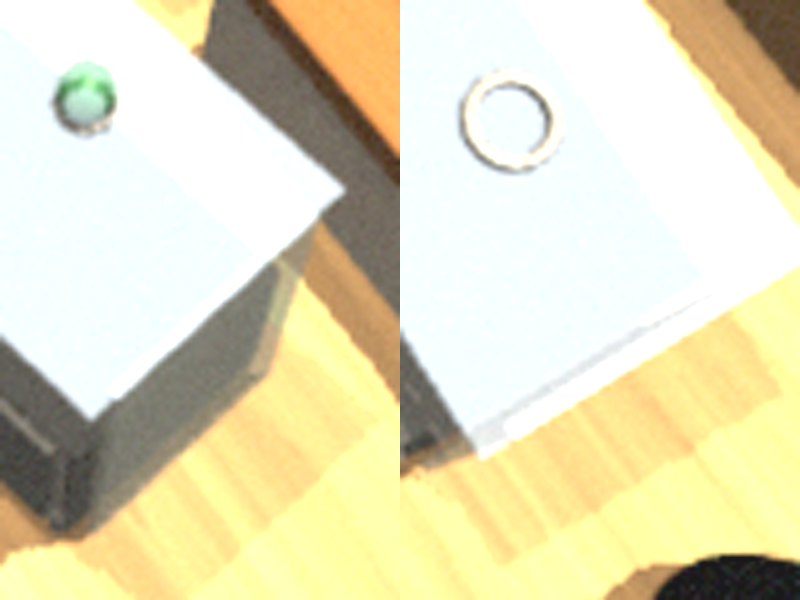

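Reading these: the frosted plate's outer corners are clear in both views, with the case top showing through the plate. The ring's tongue tip is at side px (352.4,341)/(355.8,347.4). Next is a least-squares fit of the model to these points.

```bash
cat > h.py <<'E'
import numpy as np
from scipy.spatial.transform import Rotation as R
from scipy.optimize import least_squares
from station import *
def q2R(q): return R.from_quat(np.roll(q,-1)).as_matrix()
CI={n:camera_info(n) for n in("side","top")}
def proj(n,P):
    i=CI[n]; p=(np.atleast_2d(P)-i["xyz"])@q2R(i["orientation"]); p=p@i["K"].T; return p[:,:2]/p[:,2:]
def world(v,P):
    P=np.atleast_2d(P); return P@R.from_euler('z',v[2]).as_matrix().T+[v[0],v[1],0]
def flap(th,r,y,o):  # r from hinge, o>0: inner (upper) face
    return [-74-r*np.sin(th)+o*np.cos(th),y,20+r*np.cos(th)+o*np.sin(th)]
PL=[[-77,111,181],[-77,-111,181],[85,-111,181],[85,111,181]]
E
cat > fit.py <<'E'
from h import *
def T(a,x0,y0,f,ox=0): return [((u-ox)/f+x0,v/f+y0) for u,v in a]
ringS=[(373,268),(431,362),(493,322.5),(436,232)]
ringT=T([(60,287),(383,299),(392,68),(72,48)],350,155,4)
beadS=[(280,139.4),(348.4,203.6),(399,158),(330.6,97.6)]
beadT=T([(480,337),(799,280),(757,52),(443,112)],212,140,4,400)
fS=T([(52,168),(265,520),(87,355),(104,387)],335,270,5)
fT=T([(70,390),(313,405),(184,443),(205,446)],350,155,4)
def fp(th): return [flap(th,85,91,4),flap(th,85,-91,4),flap(th,125,9,4),flap(th,125,-9,4)]
def res(v,S,Tp,fl=0):
    P=world(v,PL); r=[proj("side",P)-S,proj("top",P)-Tp]
    if fl: P=world(v,fp(v[3])); r+=[proj("side",P)-fS,proj("top",P)-fT]
    return np.vstack(r)
for nm,S,Tp,x0,fl in(("ring",ringS,ringT,[850,-190,0,1.],1),("bead",beadS,beadT,[850,190,0],0)):
    s=least_squares(lambda v:res(v,S,Tp,fl).ravel(),x0,x_scale=[100,100,.1,.1][:len(x0)],loss="soft_l1")
    print(nm,s.x.round(3)); print(res(s.x,S,Tp,fl).round(1).tolist())
E
python3 fit.py
```

```text
ring [ 6.41432e+02 -1.94344e+02 -7.40000e-02  1.02100e+00]
[[-2.1, -0.3], [-0.6, 0.3], [4.1, -1.1], [-0.8, -0.6], [0.2, -1.5], [0.9, 0.6], [1.3, -0.3], [0.5, -0.2], [-0.5, -1.1], [-0.2, 0.2], [-1.1, -0.5], [-0.2, 0.4], [0.3, -0.2], [1.4, -0.0], [0.0, -0.2], [1.0, -0.6]]
bead [6.73403e+02 1.88683e+02 1.72000e-01]
[[-0.7, -0.4], [-0.2, 0.3], [0.1, -0.1], [-0.4, -0.7], [0.5, 0.3], [0.5, -0.1], [0.5, -0.3], [0.0, -0.8]]
```

The fits are good: ring case at (641,-194), yaw -0.07, flap at about 1.02 rad; bead case at (673,189), yaw 0.17. Moves only roll about the tool's z, so I'll check how the arm behaves at the edge of its reach, away from everything, and whether it tilts there.

```bash
cat > st.py <<'E'
from h import *
s=sense(); M=q2R(s["ee_rot"])
print(round(s["time_s"],2),s["position"].round(1),"j",np.round(s["joint_positions"],3),"F",s["force"].round(1),"op",round(s["opening"],1))
print("x",M[:,0].round(3),"y",M[:,1].round(3),"z",M[:,2].round(3))
E
python3 -m crank '[[[0,0,-0.05],0,1],[[0,0,-0.1],0,1],[[0,0,-0.15],0,1],[[0,0,-0.2],0,1],[[0,0,-0.25],0,1],[[0,0,-0.3],0,1],[[0,0,-0.35],0,1],[[0,0,-0.4],0,1],[[0,0,-0.45],0,1],[[0,0,-0.5],0,1],[[0,0,-0.9],0,1],[[0,0,-0.9],0,1]]' 60; python3 st.py
```

```text
time_s: 1.3
position: [171.5, 678.1, 815.8]
ee_rot: [-0.0, 0.124, 0.992, -0.0]
force: [-0.3, -0.1, 0.2]
opening: 0.7
grasp_force: 0.0
1.3 [171.5 678.1 815.8] j [ 1.29   0.259  0.847  0.     2.036 -0.033] F [-0.3 -0.1  0.2] op 0.7
x [-0.969  0.245  0.   ] y [ 0.245  0.969 -0.   ] z [-0. -0. -1.]
```

```bash
python3 -m crank '[[[0,0.05,-0.05],0,1],[[0,0.1,-0.1],0,1],[[0,0.15,-0.15],0,1],[[0,0.2,-0.2],0,1],[[0,0.25,-0.25],0,1],[[0,0.3,-0.3],0,1],[[0,0.35,-0.35],0,1],[[0,0.35,-0.35],0,1]]' ; python3 st.py
```

```text
time_s: 2.1
position: [194.2, 767.1, 898.8]
ee_rot: [0.002, 0.124, 0.992, 0.014]
force: [0.1, -0.2, 0.5]
opening: 0.5
grasp_force: 0.0
2.1 [194.2 767.1 898.8] j [ 1.293e+00  7.080e-01  2.000e-03  1.000e-03  2.403e+00 -2.900e-02] F [ 0.1 -0.2  0.5] op 0.5
x [-0.969  0.245 -0.   ] y [0.245 0.969 0.028] z [ 0.007  0.027 -1.   ]
```

```bash
python3 -m crank '[[[0,0.3,0],0,1],[[0,0.6,0],0,1],[[0,0.6,0],0,1],[[0,0.6,0],0,1]]' ; python3 st.py
```

```text
time_s: 2.5
position: [216.6, 855.8, 810.8]
ee_rot: [0.003, 0.124, 0.992, 0.024]
force: [-0.1, 0.9, -0.6]
opening: 0.1
grasp_force: 0.0
2.5 [216.6 855.8 810.8] j [ 1.296e+00  8.150e-01  2.000e-03  2.000e-03  2.276e+00 -2.600e-02] F [-0.1  0.9 -0.6] op 0.1
x [-0.969  0.245 -0.   ] y [0.245 0.968 0.049] z [ 0.012  0.048 -0.999]
```

```bash
python3 -m crank '[[[0,0.5,-0.3],0,1],[[0,0.5,-0.3],0,1],[[0,0.5,-0.3],0,1],[[0,0.5,-0.3],0,1],[[0,0.5,-0.3],0,1],[[0,0.5,-0.3],0,1]]' ; python3 st.py;  python3 -m crank '[[[0,-0.05,0],0,1],[[0,-0.1,0],0,1],[[0,-0.1,0],0,1]]' ; python3 st.py
```

```text
time_s: 3.1
position: [222.4, 878.8, 792.0]
ee_rot: [0.005, 0.123, 0.992, 0.038]
force: [-0.1, -0.4, -0.9]
opening: 0.4
grasp_force: 0.0
3.1 [222.4 878.8 792. ] j [ 1.297e+00  8.370e-01  2.000e-03  3.000e-03  2.227e+00 -2.500e-02] F [-0.1 -0.4 -0.9] op 0.4
x [-0.969  0.245 -0.   ] y [0.245 0.967 0.076] z [ 0.019  0.074 -0.997]
time_s: 3.4
position: [207.5, 818.9, 790.9]
ee_rot: [0.005, 0.124, 0.992, 0.037]
force: [-0.1, 1.6, 2.1]
opening: 0.4
grasp_force: 0.0
3.4 [207.5 818.9 790.9] j [ 1.294e+00  5.360e-01  5.100e-01  2.000e-03  2.021e+00 -2.800e-02] F [-0.1  1.6  2.1] op 0.4
x [-0.969  0.245  0.   ] y [0.245 0.967 0.075] z [ 0.018  0.073 -0.997]
```

Tilt builds up when pressing past the reach limit, and it persists afterwards. A tilt of about 0.25 rad towards the case is enough. I'll swing to azimuth about -0.13 high up and build the tilt there.

```bash
python3 -m crank '[[[-0.035,-0.031,0],0,1],[[-0.07,-0.062,0],0,1],[[-0.105,-0.093,0],0,1],[[-0.14,-0.124,0],0,1],[[-0.175,-0.155,0],-0.05,1],[[-0.21,-0.186,0],-0.1,1],[[-0.245,-0.217,0],-0.15,1],[[-0.28,-0.248,0],-0.2,1],[[-0.315,-0.279,0],-0.25,1],[[-0.35,-0.31,0],-0.3,1],[[-0.385,-0.341,0],-0.36,1],[[-0.42,-0.372,0],-0.42,1]]'; python3 st.py
```

```text
time_s: 4.6
position: [524.3, 354.7, 764.5]
ee_rot: [0.013, -0.087, 0.995, 0.036]
force: [0.6, 1.1, 0.0]
opening: 0.3
grasp_force: 0.0
4.6 [524.3 354.7 764.5] j [ 0.535  0.063  1.164  0.056  1.86  -1.193] F [0.6 1.1 0. ] op 0.3
x [-0.984 -0.173 -0.032] y [-0.175  0.982  0.069] z [ 0.019  0.074 -0.997]
```

```bash
python3 -m crank '[[[-0.019,-0.043,-0.004],0,1],[[-0.038,-0.086,-0.008],0,1],[[-0.057,-0.129,-0.012],0,1],[[-0.076,-0.172,-0.016],0,1],[[-0.095,-0.215,-0.02],0,1],[[-0.114,-0.258,-0.025],0,1],[[-0.133,-0.301,-0.03],0,1],[[-0.152,-0.344,-0.035],0,1],[[-0.172,-0.387,-0.04],0,1],[[-0.192,-0.43,-0.045],0,1],[[-0.212,-0.472,-0.05],0,1],[[-0.232,-0.51,-0.054],0,1]]'; python3 st.py
python3 -m crank '[[[-0.3,0,-0.0],0,1]]' >/dev/null; python3 -m crank '[[[-0.3,0,-0.0],0,1]]' >/dev/null; python3 st.py
python3 -m crank '[[[-0.3,0,-0.1],0,1]]' >/dev/null; python3 -m crank '[[[-0.3,0,-0.1],0,1]]' >/dev/null;python3 -m crank '[[[-0.3,0,-0.1],0,1]]' >/dev/null; python3 st.py
```

```text
time_s: 5.8
position: [839.2, -111.1, 790.6]
ee_rot: [0.013, -0.086, 0.996, 0.036]
force: [-0.1, 1.0, 0.6]
opening: 0.1
grasp_force: 0.0
5.8 [ 839.2 -111.1  790.6] j [-0.183  0.597  0.414  0.088  2.122 -1.879] F [-0.1  1.   0.6] op 0.1
x [-0.985 -0.17  -0.032] y [-0.172  0.983  0.069] z [ 0.019  0.073 -0.997]
6.0 [ 885.6 -101.4  788.4] j [-0.163  0.8    0.077  0.098  2.245 -1.841] F [0.6 0.  1. ] op 0.2
x [-0.985 -0.167 -0.041] y [-0.17   0.983  0.067] z [ 0.029  0.073 -0.997]
6.3 [931.2 -68.6 763.4] j [-0.122  0.869  0.003  0.099  2.182 -1.801] F [ 0.3 -0.9  0.2] op 0.6
x [-0.981 -0.164 -0.105] y [-0.171  0.984  0.053] z [ 0.094  0.07  -0.993]
```

```bash
python3 -m crank '[[[-0.3,-0.1,-0.15],0,1]]' >/dev/null; python3 -m crank '[[[-0.3,-0.1,-0.15],0,1]]' >/dev/null;python3 -m crank '[[[-0.3,-0.1,-0.15],0,1]]' >/dev/null; python3 st.py
python3 -m crank '[[[-0.3,-0.1,-0.15],0,1]]' >/dev/null; python3 -m crank '[[[-0.3,-0.1,-0.15],0,1]]' >/dev/null;python3 -m crank '[[[-0.3,-0.1,-0.15],0,1]]' >/dev/null; python3 -m crank '[[[-0.3,-0.1,-0.15],0,1]]' >/dev/null; python3 st.py
```

```text
6.6 [953.  -84.8 765.4] j [-1.380e-01  8.710e-01  2.000e-03  1.020e-01  2.098e+00 -1.815e+00] F [0.6 0.1 0.7] op 0.1
x [-0.97  -0.159 -0.186] y [-0.168  0.985  0.034] z [ 0.178  0.064 -0.982]
7.0 [ 975.  -102.3  778.1] j [-0.156  0.864  0.002  0.109  1.996 -1.829] F [0.4 0.5 0.4] op 0.6
x [-0.945 -0.152 -0.29 ] y [-0.162  0.987  0.01 ] z [ 0.285  0.056 -0.957]
```

```bash
python3 -m crank '[[[-0.3,-0.03,-0.15],0,1]]' >/dev/null; python3 -m crank '[[[-0.3,-0.03,-0.15],0,1]]' >/dev/null;python3 -m crank '[[[-0.3,-0.03,-0.15],0,1]]' >/dev/null; python3 -m crank '[[[-0.3,-0.03,-0.15],0,1]]' >/dev/null;python3 -m crank '[[[-0.3,-0.03,-0.15],0,1]]' >/dev/null; python3 st.py
cat > go.py <<'E'
# go.py case x y z (case-frame TCP target) [aim yaw of tool y]: tool shift, roll
import sys; from h import *
C={"ring":[641.4,-194.3,-.074],"bead":[673.4,188.7,.172]}
c=sys.argv[1]; s=sense(); M=q2R(s["ee_rot"])
cy=C[c][2]
inv=R.from_euler('z',-cy).as_matrix()@(s["position"]-[C[c][0],C[c][1],0])
print("now in case frame",inv.round(1),"F case",(R.from_euler('z',-cy).as_matrix()@s["force"]).round(1))
d=world(C[c],[list(map(float,sys.argv[2:5]))])[0]-s["position"]
Y=np.array([-np.sin(cy),np.cos(cy),0])
print("tool shift m",(M.T@d/1000).round(4),"dist",np.linalg.norm(d).round(),"roll",np.arctan2(-(Y@M[:,0]),Y@M[:,1]).round(3))
print("case axes->tool: x",(M.T@R.from_euler('z',cy).as_matrix())[:,0].round(3),"y",(M.T@R.from_euler('z',cy).as_matrix())[:,1].round(3),"z",M.T[:,2].round(3))
E
python3 go.py ring -260 0 260; python3 go.py ring -240 0 55;  python3 go.py bead -200 0 250
```

```text
7.5 [986.4 -76.9 824. ] j [-0.128  0.828  0.002  0.104  1.89  -1.802] F [ 0.2  0.1 -1.2] op 0.3
x [-0.897 -0.146 -0.418] y [-0.152  0.988 -0.02 ] z [ 0.416  0.046 -0.908]
now in case frame [335.4 142.6 824. ] F case [ 0.2  0.1 -1.2]
tool shift m [0.7919 0.0058 0.2565] dist 832.0 roll 0.214
case axes->tool: x [-0.883 -0.225  0.411] y [-0.212  0.974  0.077] z [-0.418 -0.02  -0.908]
now in case frame [335.4 142.6 824. ] F case [ 0.2  0.1 -1.2]
tool shift m [0.8599 0.0053 0.4509] dist 971.0 roll 0.214
case axes->tool: x [-0.883 -0.225  0.411] y [-0.212  0.974  0.077] z [-0.418 -0.02  -0.908]
now in case frame [ 262.9 -315.3  824. ] F case [ 0.2  0.1 -1.2]
tool shift m [0.6634 0.3174 0.3199] dist 802.0 roll -0.01
case axes->tool: x [-0.908  0.019  0.418] y [ 0.01   1.    -0.026] z [-0.418 -0.02  -0.908]
```

```bash
python3 -m crank '[[[0.046,0,0.015],0,1],[[0.092,0,0.03],0,1],[[0.138,0,0.045],0,1],[[0.184,0,0.06],0.05,1],[[0.23,0,0.075],0.1,1],[[0.276,0,0.09],0.15,1],[[0.322,0,0.105],0.2,1],[[0.368,0,0.12],0.21,1],[[0.414,0,0.135],0.21,1],[[0.46,0,0.15],0.21,1],[[0.506,0.002,0.165],0.21,1],[[0.552,0.004,0.18],0.21,1]]' >/dev/null; python3 go.py ring -260 0 240; python3 st.py
```

```text
now in case frame [5.000e-01 6.040e+01 5.067e+02] F case [ 0.3 -0.9  0.9]
tool shift m [ 0.3476 -0.069   0.1307] dist 378.0 roll 0.004
case axes->tool: x [-0.911 -0.035  0.411] y [-0.004  0.997  0.076] z [-0.412  0.067 -0.909]
8.7 [ 646.4 -134.1  506.7] j [-0.309 -0.073  1.769  0.196  1.056 -1.89 ] F [ 0.2 -1.   0.9] op 0.2
x [-0.909  0.063 -0.412] y [0.039 0.997 0.067] z [ 0.415  0.045 -0.909]
```

```bash
python3 -m crank '[[[0.045,-0.009,0.017],0,1],[[0.09,-0.018,0.034],0,1],[[0.135,-0.027,0.051],0,1],[[0.18,-0.036,0.068],0,1],[[0.225,-0.045,0.085],0,1],[[0.27,-0.054,0.102],0,1],[[0.315,-0.063,0.119],0,1],[[0.348,-0.069,0.131],0,1],[[0.348,-0.069,0.131],0,1]]' >/dev/null; python3 go.py ring -225 0 68; python3 st.py
```

```text
now in case frame [-262.5    0.8  237.6] F case [ 0.7 -0.4  0.6]
tool shift m [ 0.035  -0.0138  0.1696] dist 174.0 roll 0.002
case axes->tool: x [-0.913 -0.033  0.407] y [-0.002  0.997  0.077] z [-0.408  0.07  -0.91 ]
9.6 [ 379.7 -174.1  237.6] j [-0.677 -0.289  2.436  0.453  0.738 -2.491] F [ 0.6 -0.5  0.6] op 0.6
x [-0.911  0.066 -0.408] y [0.041 0.997 0.07 ] z [ 0.411  0.047 -0.91 ]
```

```bash
python3 -m crank '[[[0.009,-0.003,0.04],0,1],[[0.018,-0.007,0.085],0,1],[[0.027,-0.01,0.13],0,1],[[0.035,-0.014,0.17],0,1],[[0.035,-0.014,0.17],0,1]]' >/dev/null; python3 st.py; python3 go.py ring -188 0 68.6
python3 - <<'E'
import cv2,numpy as np
from station import camera
s=camera("side");t=camera("top")
f=lambda a,x,y,w,h,k:cv2.resize(a[y:y+h,x:x+w,::-1],None,fx=k,fy=k)
cv2.imwrite("pics/p2.png",np.hstack([f(s,300,240,133,200,3),f(t,340,160,133,200,3)]))
E
```

```text
10.1 [ 419.9 -177.4   66. ] j [-0.616  0.193  2.44   0.995  0.336 -3.05 ] F [-1.1  0.   0.6] op 0.4
x [-0.912  0.069 -0.403] y [0.043 0.996 0.075] z [ 0.407  0.051 -0.912]
now in case frame [-222.2    0.5   66. ] F case [-1.1 -0.   0.6]
tool shift m [-0.0323 -0.0013  0.0114] dist 34.0 roll -0.002
case axes->tool: x [-0.915 -0.031  0.402] y [0.002 0.997 0.081] z [-0.403  0.075 -0.912]
```

View pics/p2.png

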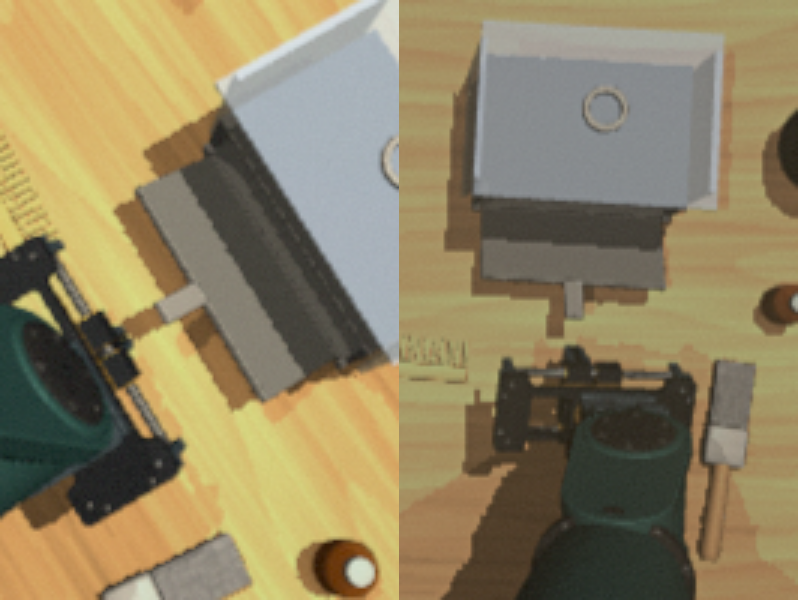

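The gripper is in front of the ring's tongue, lined up with it at crop px (575,300), and the flap is untouched. I'll push along the arc.

```bash
python3 -m crank '[[[-0.016,0,0.006],0,1],[[-0.032,-0.001,0.011],0,1],[[-0.038,-0.001,0.007],0,1],[[-0.045,0,0.003],0,1],[[-0.053,0,-0.001],0,1],[[-0.062,0,-0.004],0,1],[[-0.071,0.001,-0.007],0,1],[[-0.08,0.001,-0.01],0,1],[[-0.09,0.001,-0.012],0,1],[[-0.1,0.001,-0.013],0,1],[[-0.114,0.001,-0.013],0,1],[[-0.114,0.001,-0.013],0,1]]'; python3 st.py; python3 go.py ring -92.5 0 129.7
```

```text
time_s: 11.4
position: [521.7, -187.3, 134.8]
ee_rot: [0.214, 0.025, 0.976, 0.027]
force: [-0.3, -0.5, 6.0]
opening: 0.4
grasp_force: 2.9
11.4 [ 521.7 -187.3  134.8] j [-0.503  0.163  2.264  0.622  0.421 -2.558] F [-0.3 -0.5  6. ] op 0.4
x [-0.907  0.059 -0.417] y [0.037 0.997 0.062] z [ 0.419  0.041 -0.907]
now in case frame [-119.9   -1.8  134.8] F case [-0.3 -0.5  6. ]
tool shift m [-0.0228  0.0005  0.0161] dist 28.0 roll 0.008
case axes->tool: x [-0.909 -0.037  0.415] y [-0.008  0.997  0.072] z [-0.417  0.062 -0.907]
```

Run:
```python
import cv2,numpy as np
from station import camera
s=camera("side");t=camera("top")
f=lambda a,x,y,w,h,k:cv2.convertScaleAbs(cv2.resize(a[y:y+h,x:x+w,::-1],None,fx=k,fy=k,interpolation=cv2.INTER_CUBIC),alpha=1.4,beta=15)
cv2.imwrite("pics/p3.png",np.hstack([f(s,325,260,100,130,4),f(t,350,180,100,130,4)]))
```

View pics/p3.png

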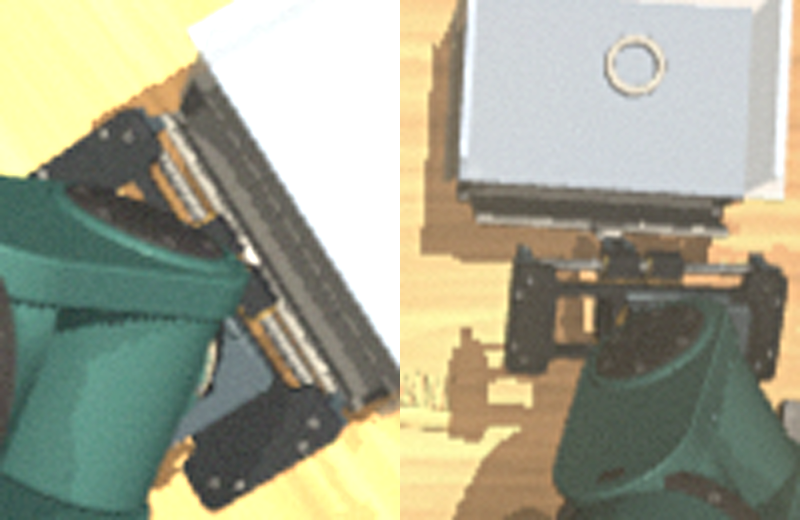

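The flap has risen with the finger to a small angle, with the tongue just ahead of the fingers. I'll finish the push slowly.

```bash
python3 -m crank '[[[-0.006,0,0.004],0,1],[[-0.012,0,0.008],0,1],[[-0.018,0,0.012],0,1],[[-0.021,0,0.014],0,1],[[-0.021,0,0.014],0,1]]'; python3 go.py ring -92.5 0 129.7
python3 -m crank '[[[-0.002,0,0.001],0,1],[[-0.004,0,0.001],0,1],[[-0.004,0,0.001],0,1]]'; python3 go.py ring -92.5 0 129.7
```

```text
time_s: 12.0
position: [552.4, -190.7, 136.2]
ee_rot: [0.22, 0.026, 0.975, 0.024]
force: [-0.2, 8.7, 70.3]
opening: 0.6
grasp_force: 48.6
now in case frame [-89.   -2.9 136.2] F case [-0.8  8.7 70.3]
tool shift m [0.0059 0.0027 0.0046] dist 8.0 roll 0.006
case axes->tool: x [-0.904 -0.035  0.427] y [-0.006  0.998  0.068] z [-0.428  0.059 -0.902]
time_s: 12.3
position: [553.7, -190.4, 136.0]
ee_rot: [0.219, 0.025, 0.975, 0.025]
force: [-33.6, 2.4, 89.1]
opening: 0.5
grasp_force: 66.8
now in case frame [-87.7  -2.6 136. ] F case [-33.7  -0.1  89.1]
tool shift m [0.007  0.0024 0.0039] dist 8.0 roll 0.006
case axes->tool: x [-0.905 -0.035  0.424] y [-0.006  0.998  0.069] z [-0.425  0.06  -0.903]
```

```bash
python3 -m crank '[[[-0.003,0,-0.006],0,1],[[-0.005,0,-0.012],0,1],[[-0.005,0,-0.012],0,1]]'; python3 go.py ring -92.5 0 129.7;python3 - <<'E'
import cv2,numpy as np
from station import camera
s=camera("side");t=camera("top")
f=lambda a,x,y,w,h,k:cv2.convertScaleAbs(cv2.resize(a[y:y+h,x:x+w,::-1],None,fx=k,fy=k,interpolation=cv2.INTER_CUBIC),alpha=1.4,beta=15)
cv2.imwrite("pics/p4.png",np.hstack([f(s,340,260,80,110,5),f(t,365,180,80,110,5)]))
E
```

```text
time_s: 12.6
position: [547.9, -188.0, 141.4]
ee_rot: [0.212, 0.026, 0.976, 0.028]
force: [-0.3, -0.3, -0.2]
opening: 0.5
grasp_force: 0.0
now in case frame [-93.7  -0.7 141.4] F case [-0.3 -0.4 -0.2]
tool shift m [ 0.0037 -0.0002  0.0112] dist 12.0 roll 0.005
case axes->tool: x [-0.911 -0.036  0.412] y [-0.005  0.997  0.075] z [-0.413  0.066 -0.908]
```

View pics/p4.png

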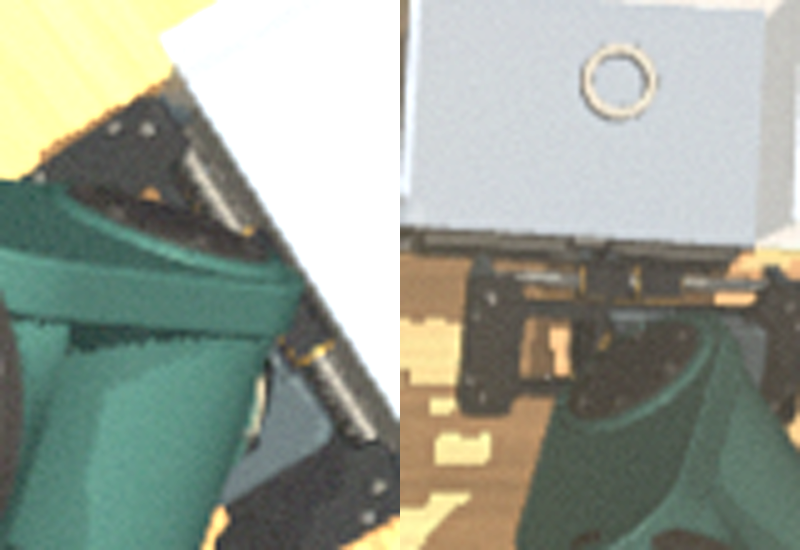

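The flap is almost shut and the force is zero. The earlier 89 N load was the fingertip resting on the tongue's top corner. I'll back off, drop lower, and press again on the tongue's front face.

```bash
python3 -m crank '[[[0.016,0,-0.007],0,1],[[0.032,0,-0.014],0,1],[[0.041,0,0.005],0,1],[[0.041,0,0.005],0,1],[[0.026,0,0.012],0,1],[[0.018,-0.001,0.015],0,1],[[0.018,-0.001,0.015],0,1]]'; python3 go.py ring -92.5 0 120
python3 -m crank '[[[-0.004,0,0.002],0,1],[[-0.006,0,0.003],0,1],[[-0.006,0,0.003],0,1]]'; python3 go.py ring -92.5 0 120
```

```text
time_s: 13.4
position: [538.7, -186.9, 118.4]
ee_rot: [0.211, 0.026, 0.977, 0.029]
force: [-0.5, -0.4, 0.2]
opening: 0.3
grasp_force: 0.0
now in case frame [-102.9   -0.3  118.4] F case [-0.5 -0.4  0.2]
tool shift m [-0.0102 -0.      0.0028] dist 11.0 roll 0.005
case axes->tool: x [-0.912 -0.036  0.409] y [-0.005  0.997  0.076] z [-0.411  0.068 -0.909]
time_s: 13.7
position: [544.3, -187.0, 117.6]
ee_rot: [0.211, 0.026, 0.977, 0.029]
force: [-0.4, 0.1, 0.3]
opening: 0.8
grasp_force: 0.0
now in case frame [-9.740e+01  1.000e-01  1.176e+02] F case [-0.4  0.1  0.3]
tool shift m [-0.0054 -0.0002 -0.0002] dist 5.0 roll 0.004
case axes->tool: x [-0.912 -0.035  0.409] y [-0.004  0.997  0.076] z [-0.41   0.068 -0.909]
```

```bash
python3 -m crank '[[[-0.002,0,0.001],0,1],[[-0.004,0,0.002],0,1],[[-0.004,0,0.002],0,1]]'; python3 go.py ring -90 0 118
python3 -m crank '[[[-0.002,0,0.001],0,1],[[-0.004,0,0.002],0,1],[[-0.004,0,0.002],0,1]]'; python3 go.py ring -90 0 118
```

```text
time_s: 14.0
position: [548.6, -187.0, 117.2]
ee_rot: [0.211, 0.026, 0.977, 0.029]
force: [-3.0, -0.7, 1.6]
opening: 0.4
grasp_force: 1.5
now in case frame [-93.1   0.4 117.2] F case [-3.  -0.9  1.6]
tool shift m [-0.0032 -0.0004  0.0005] dist 3.0 roll 0.004
case axes->tool: x [-0.912 -0.035  0.408] y [-0.004  0.997  0.077] z [-0.41   0.068 -0.91 ]
time_s: 14.3
position: [550.4, -186.6, 116.1]
ee_rot: [0.209, 0.026, 0.977, 0.03]
force: [-35.6, -4.3, 22.5]
opening: 0.4
grasp_force: 17.5
now in case frame [-91.3   1.  116.1] F case [-35.2  -7.   22.5]
tool shift m [-0.002  -0.0009 -0.0013] dist 2.0 roll 0.004
case axes->tool: x [-0.914 -0.036  0.405] y [-0.004  0.997  0.078] z [-0.407  0.07  -0.911]
```

Firm stop at 35 N with the finger where the shut flap must be, so the ring flap is shut. Backing off and going over to the bead case.

```bash
python3 -m crank '[[[0.03,0,-0.012],0,1],[[0.06,0,-0.03],0,0],[[0.06,0,-0.07],0,0],[[0.05,0.004,-0.11],0,0],[[0.05,0.004,-0.11],0,0]]' 20 >/dev/null; python3 go.py ring -170 0 220; python3 go.py bead -150 0 170
```

```text
now in case frame [-177.8   -5.5  202.1] F case [ 0.5 -0.  -0.9]
tool shift m [-0.0146  0.0063 -0.0126] dist 20.0 roll 0.005
case axes->tool: x [-0.909 -0.034  0.415] y [-0.005  0.997  0.072] z [-0.416  0.064 -0.907]
now in case frame [-270.9 -333.9  202.1] F case [ 0.5 -0.2 -0.9]
tool shift m [-0.021   0.349   0.0696] dist 357.0 roll -0.219
case axes->tool: x [-0.883  0.209  0.42 ] y [ 0.217  0.976 -0.031] z [-0.416  0.064 -0.907]
```

```bash
python3 -m crank '[[[-0.002,0.044,0.005],-0.02,0],[[-0.005,0.088,0.012],-0.05,0],[[-0.008,0.132,0.02],-0.08,0],[[-0.011,0.176,0.03],-0.11,0],[[-0.014,0.22,0.04],-0.14,0],[[-0.017,0.264,0.05],-0.17,0],[[-0.019,0.308,0.06],-0.2,0],[[-0.021,0.349,0.07],-0.22,0],[[-0.021,0.349,0.07],-0.22,0]]' >/dev/null; python3 st.py; python3 go.py bead -120 0 118
```

```text
15.7 [524.4 168.9 164.9] j [ 0.308  0.082  2.278 -0.222  0.368 -1.244] F [-0.1 -0.   1.1] op 45.5
x [-0.896 -0.16  -0.415] y [-0.166  0.986 -0.023] z [ 0.413  0.048 -0.909]
now in case frame [-150.2    6.   164.9] F case [-0.1  0.   1.1]
tool shift m [-0.008  -0.0047  0.0553] dist 56.0 roll 0.004
case axes->tool: x [-0.91   0.006  0.415] y [-0.004  1.    -0.023] z [-0.415 -0.023 -0.909]
```

```bash
python3 -m crank '[[[-0.004,-0.002,0.02],0,0],[[-0.009,-0.004,0.04],0,0],[[-0.013,-0.005,0.056],0,0],[[-0.013,-0.005,0.056],0,0],[[-0.022,-0.005,0.06],0,0],[[-0.032,-0.005,0.064],0,0],[[-0.042,-0.005,0.069],0,0],[[-0.042,-0.005,0.069],0,0]]'; python3 go.py bead -83 0 120
```

```text
time_s: 16.5
position: [593.1, 170.3, 124.0]
ee_rot: [0.211, -0.081, 0.974, 0.005]
force: [-0.5, 0.1, -0.1]
opening: 45.7
grasp_force: 0.0
now in case frame [-82.3  -4.4 124. ] F case [-0.5  0.2 -0.1]
tool shift m [0.0023 0.0045 0.0032] dist 6.0 roll -0.0
case axes->tool: x [-0.911  0.011  0.412] y [ 0.     1.    -0.027] z [-0.412 -0.024 -0.911]
```

```bash
python3 -m crank '[[[0.002,0.004,0.003],0,0],[[0.002,0.004,0.003],0,1],[[0.002,0.004,0.003],0,1],[[0.002,0.004,0.003],0,1],[[0.002,0.004,0.003],0,1],[[0.002,0.004,0.003],0,1],[[0.002,0.004,0.003],0,1]]' 20; python3 go.py bead -83 0 120
```

```text
time_s: 17.2
position: [590.3, 175.2, 121.2]
ee_rot: [0.209, -0.081, 0.974, 0.005]
force: [-3.7, 14.7, -2.7]
opening: 17.8
grasp_force: 20.0
now in case frame [-84.2   0.9 121.2] F case [-1.2 15.1 -2.7]
tool shift m [-0.0006 -0.0009  0.0016] dist 2.0 roll 0.0
case axes->tool: x [-0.913  0.011  0.409] y [-0.     1.    -0.027] z [-0.409 -0.024 -0.912]
```

The tongue is gripped at 17.8 mm opening. Pulling along the hinge arc to 45°.

```bash
python3 -m crank '[[[0,0.001,0],0,1],[[0.01,0.001,-0.004],0,1],[[0.02,0.001,-0.007],0,1],[[0.03,0.001,-0.008],0,1],[[0.041,0.001,-0.009],0,1],[[0.051,0.001,-0.009],0,1],[[0.061,0.001,-0.008],0,1],[[0.072,0.001,-0.005],0,1],[[0.08,0.001,-0.002],0,1],[[0.08,0.001,-0.002],0,1],[[0.08,0.001,-0.002],0,1]]'; python3 st.py; python3 go.py bead -158 0 90
```

```text
time_s: 18.3
position: [517.4, 164.4, 109.8]
ee_rot: [0.191, -0.078, 0.978, -0.006]
force: [14.8, -39.1, -14.7]
opening: 16.9
grasp_force: 20.0
18.3 [517.4 164.4 109.8] j [ 0.314  0.191  2.284 -0.331  0.311 -1.119] F [ 14.8 -39.1 -14.7] op 16.9
x [-0.915 -0.156 -0.373] y [-0.151  0.988 -0.043] z [ 0.375  0.017 -0.927]
now in case frame [-157.8    2.8  109.8] F case [  7.9 -41.  -14.7]
tool shift m [ 0.0075 -0.0019  0.0184] dist 20.0 roll -0.003
case axes->tool: x [-0.928  0.02   0.372] y [ 0.003  0.999 -0.047] z [-0.373 -0.043 -0.927]
```

```bash
python3 -m crank '[[[0,-0.002,0],0,1],[[0,-0.002,0],0,0],[[0,-0.002,0],0,0],[[0,-0.002,0],0,0]]'; python3 st.py|head -1
python3 -m crank '[[[0.01,-0.002,-0.03],0,0],[[0.02,-0.002,-0.06],0,0],[[0.03,-0.002,-0.1],0,0],[[0.04,-0.002,-0.15],0,0],[[0.09,-0.002,-0.17],0,0],[[0.09,-0.002,-0.17],0,0]]'; python3 st.py
python3 - <<'E'
import cv2,numpy as np
from station import camera
s=camera("side");t=camera("top")
f=lambda a,x,y,w,h,k:cv2.convertScaleAbs(cv2.resize(a[y:y+h,x:x+w,::-1],None,fx=k,fy=k,interpolation=cv2.INTER_CUBIC),alpha=1.4,beta=15)
a=np.hstack([f(s,260,120,100,85,4),f(t,220,185,100,85,4)]);b=np.hstack([f(s,360,240,100,65,4),f(t,355,185,100,65,4)])
cv2.imwrite("pics/p5.png",np.vstack([a,b]))
E
```

```text
time_s: 18.7
position: [519.7, 165.8, 111.6]
ee_rot: [0.194, -0.079, 0.978, -0.004]
force: [0.0, 0.0, -0.3]
opening: 38.0
grasp_force: 0.0
18.7 [519.7 165.8 111.6] j [ 0.313  0.189  2.282 -0.323  0.305 -1.129] F [ 0.   0.  -0.3] op 38.0
time_s: 19.3
position: [370.2, 145.3, 235.2]
ee_rot: [0.195, -0.08, 0.977, -0.004]
force: [-0.3, -0.0, 0.0]
opening: 45.5
grasp_force: 0.0
19.3 [370.2 145.3 235.2] j [ 0.402 -0.358  2.478 -0.21   0.659 -1.19 ] F [-0.3 -0.   0. ] op 45.5
x [-0.911 -0.157 -0.381] y [-0.155  0.987 -0.038] z [ 0.382  0.024 -0.924]
```

View pics/p5.png

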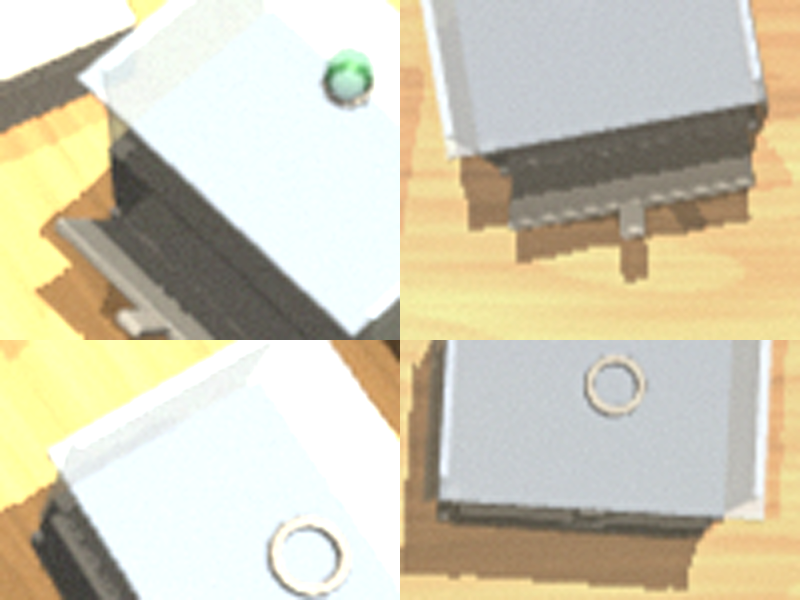

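The bead's flap stands part-way down with its tongue free at top px (278,243). The ring's flap is hidden behind its plate edge, so it is shut, and the ring and bead are in place. Checking the bead flap's angle.

Run:
```python
from h import *
v=[673.4,188.7,.172]
oT=np.array([(275,243.8),(280.7,243)]); oS=np.array([(290,198.8),(293.8,203)])
c=[(248.3,241),(308,231)]; cs=[(274.5,175)]
def r(t):
    P=lambda a:world(v,a)
    tip=P([flap(t,125,9,0),flap(t,125,-9,0)]); co=P([flap(t,85,91,0),flap(t,85,-91,0)])
    return np.vstack([proj("top",tip)-oT,proj("side",tip)-oS,proj("top",co)-c,proj("side",co[:1])-cs])
s=least_squares(lambda t:r(t[0]).ravel(),[.7]); print(s.x,r(s.x[0]).round(1).tolist())
```

```text
[0.60566961] [[0.7, -0.2], [1.2, -0.5], [-0.8, -0.8], [0.7, 0.2], [-0.5, 0.8], [1.3, -0.5], [-0.8, 0.1]]
```

The angle is about 0.61, too close to the 0.585 limit. I'll press the tongue down another ~0.17 rad from behind with closed fingers.

```bash
python3 go.py bead -112 0 180;python3 go.py bead -112 0 132
```

```text
now in case frame [-303.4    9.4  235.1] F case [ 0.7 -0.2  1. ]
tool shift m [-0.156  -0.0041  0.1242] dist 199.0 roll -0.001
case axes->tool: x [-0.925  0.017  0.381] y [ 0.001  0.999 -0.042] z [-0.381 -0.038 -0.924]
now in case frame [-303.4    9.4  235.1] F case [ 0.7 -0.2  1. ]
tool shift m [-0.1377 -0.0023  0.1685] dist 218.0 roll -0.001
case axes->tool: x [-0.925  0.017  0.381] y [ 0.001  0.999 -0.042] z [-0.381 -0.038 -0.924]
```

```bash
python3 -m crank '[[[-0.035,-0.001,0.015],0,1],[[-0.07,-0.002,0.04],0,1],[[-0.11,-0.003,0.08],0,1],[[-0.145,-0.004,0.11],0,1],[[-0.156,-0.004,0.124],0,1],[[-0.156,-0.004,0.124],0,1],[[-0.147,-0.003,0.147],0,1],[[-0.138,-0.002,0.168],0,1],[[-0.138,-0.002,0.168],0,1]]'; python3 st.py; python3 go.py bead -120 0 120
```

```text
time_s: 20.3
position: [561.5, 168.8, 128.5]
ee_rot: [0.192, -0.08, 0.978, -0.005]
force: [0.2, -0.1, 0.3]
opening: 0.4
grasp_force: 0.0
20.3 [561.5 168.8 128.5] j [ 0.293  0.215  2.199 -0.251  0.362 -1.222] F [ 0.2 -0.1  0.3] op 0.4
x [-0.914 -0.158 -0.374] y [-0.154  0.987 -0.04 ] z [ 0.376  0.021 -0.927]
now in case frame [-113.6   -0.5  128.5] F case [ 0.1 -0.1  0.3]
tool shift m [0.0091 0.0007 0.0055] dist 11.0 roll -0.001
case axes->tool: x [-0.927  0.017  0.374] y [ 0.001  0.999 -0.043] z [-0.374 -0.04  -0.927]
```

```bash
python3 -m crank '[[[0.009,0,0.006],0,1],[[0.015,0,0.007],0,1],[[0.02,0,0.009],0,1],[[0.02,0,0.009],0,1]]'; python3 st.py|head -1; python3 go.py bead -137 0 107;  python3 -m crank '[[[0.005,0,0.001],0,1],[[0.01,0,0.002],0,1],[[0.01,0,0.002],0,1]]'; python3 st.py|head -1;  python3 go.py bead -137 0 107
```

```text
time_s: 20.7
position: [548.2, 166.4, 115.8]
ee_rot: [0.194, -0.08, 0.978, -0.004]
force: [-0.4, 0.7, 0.1]
opening: 0.5
grasp_force: 0.0
20.7 [548.2 166.4 115.8] j [ 0.296  0.219  2.23  -0.284  0.323 -1.184] F [-0.4  0.7  0.1] op 0.5
now in case frame [-127.2   -0.6  115.8] F case [-0.2  0.8  0.1]
tool shift m [0.0124 0.0007 0.0044] dist 13.0 roll -0.001
case axes->tool: x [-0.925  0.017  0.378] y [ 0.001  0.999 -0.043] z [-0.379 -0.039 -0.925]
time_s: 21.0
position: [539.6, 164.8, 109.6]
ee_rot: [0.194, -0.08, 0.978, -0.004]
force: [0.6, -0.5, 0.2]
opening: 0.3
grasp_force: 0.2
21.0 [539.6 164.8 109.6] j [ 0.298  0.22   2.247 -0.301  0.308 -1.165] F [ 0.6 -0.5  0.2] op 0.3
now in case frame [-135.9   -0.7  109.6] F case [ 0.5 -0.6  0.2]
tool shift m [0.002  0.0008 0.002 ] dist 3.0 roll -0.001
case axes->tool: x [-0.926  0.017  0.378] y [ 0.001  0.999 -0.043] z [-0.378 -0.039 -0.925]
```

By geometry the flap should now be at about 0.78. I'll retreat and check it numerically.

```bash
python3 -m crank '[[[-0.012,0,-0.008],0,1],[[-0.02,0,-0.04],0,1],[[-0.02,0,-0.08],0,1],[[0.02,0,-0.12],0,1],[[0.065,0,-0.15],0,1],[[0.11,0,-0.17],0,1],[[0.14,0,-0.17],0,1],[[0.14,0,-0.17],0,1]]'
cat > chk.py <<'E'
import cv2; from h import *
t=camera("top");s=camera("side")
cv2.imwrite("pics/top9.png",t[:,:,::-1]);cv2.imwrite("pics/side9.png",s[:,:,::-1])
f=lambda a,x,y,w,h,k:cv2.convertScaleAbs(cv2.resize(a[y:y+h,x:x+w,::-1],None,fx=k,fy=k,interpolation=cv2.INTER_CUBIC),alpha=1.4,beta=15)
new=f(t,220,185,100,85,4); old=cv2.imread("pics/p5.png")[:340,400:]
for im in(old,new):
    S=cv2.cvtColor(cv2.GaussianBlur(im,(5,5),0),cv2.COLOR_BGR2HSV)[:,:,1]
    print([max(np.where(S[:300,c]<70)[0]) for c in(130,150,170,190,228,232,236,270,290,310)])
v=[673.4,188.7,.172]
for th in(.6,.7,.8,.9):
    print(th,[round(float((proj("top",world(v,[flap(th,85,y,0)]))[0,1]-185)*4)) for y in(70,50,-50)],"tip",((proj("top",world(v,[flap(th,125,0,0)]))[0]-[220,185])*4).round())
E
python3 chk.py
```

```text
time_s: 21.8
position: [344.5, 138.4, 213.5]
ee_rot: [0.194, -0.08, 0.978, -0.004]
force: [0.7, 0.3, 0.6]
opening: 0.5
grasp_force: 0.0
[np.int64(227), np.int64(223), np.int64(220), np.int64(217), np.int64(238), np.int64(237), np.int64(236), np.int64(203), np.int64(199), np.int64(195)]
[np.int64(243), np.int64(239), np.int64(236), np.int64(232), np.int64(261), np.int64(261), np.int64(260), np.int64(219), np.int64(215), np.int64(210)]
0.6 [221, 216, 192] tip [235. 231.]
0.7 [231, 226, 201] tip [238. 246.]
0.8 [240, 235, 210] tip [242. 259.]
0.9 [248, 243, 218] tip [245. 271.]
```

```bash
python3 -c "
from station import *
print(finish_job())"
```

```text
the job is handed in; nothing more can be done
None
```

I pushed the ring case's flap shut against its stop, and the bead case's flap now holds by itself at about 0.78 rad (45°), by the camera check. The gripper is clear of everything and the job is handed in at about 22 s; no verdict came back, and joint 5 briefly read 0.305 against its listed 0.31 limit.

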